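Sort a pot handle into its carousel bin

ROBOT

A 7-joint arm with a two-finger parallel gripper is mounted at the origin on the work surface. World frame = base frame: x ahead of the robot, y to its left, z up, the work surface at z = 0. Lengths are in m, angles in rad, forces in N, time in s.
With the tool pointing down it reaches from about 0.425 to 0.95 m from the base axis. Payload 16.7 kg.
Tool frame: the origin (TCP) lies midway between the tips of the shut fingers; the grasp point (between the pads) lies 19 mm behind it (bot.grasp_offset is the distance from the TCP to the grasp point, in m); z points along the fingers, y is the line along which they close (so a half turn about z gives the same grasp; the last joint's range is limited). The gripper opens to 94 mm and grips with 3 to 60 N. Pads are 16 mm wide; open, the fingers measure 119 mm over their backs; the gripper's body (75 mm by 177 mm) begins 78 mm behind the grasp point.
Start: joints at [1.046, 0.426, 0.074, 1.606, -0.034, 1.111, -0.067], TCP at [0.247, -0.628, 0.205] pointing down, gripper open.
Joint ranges: [-2.85, 2.85], [-0.5, 2.14], [-1.23, 1.37], [0.21, 2.46], [-1.02, 4.16], [0.16, 2.05], [-2.73, 2.73]. Speed limits (rad/s): [1.89, 1.89, 2.39, 2.39, 3.01, 3.01, 3.01].

INTERFACE

Orientations are given as a unit quaternion [x, y, z, w].
In Python, from plant import bot gives the robot as it stands.
- The arm moves only by the tool run_rows, called after "Request:" as name(argument=value, ...) on one line, values as JSON. Schema: {"type":"object","properties":{"increments":{"type":"array","items":{"type":"object","properties":{"wx":{"type":"number"},"wy":{"type":"number"},"wz":{"type":"number"},"tx":{"type":"number"},"ty":{"type":"number"},"tz":{"type":"number"},"finger_gap":{"type":"number"}},"additionalProperties":false,"required":["finger_gap"]},"minItems":1,"maxItems":20},"grip_force":{"type":"number"},"only":{"type":"string"},"quiet":{"type":"boolean"},"lines":{"type":"string"}},"required":["increments"],"additionalProperties":false}. increments is a list of rows, 1 to 20 of them, each an object with the fields wx, wy, wz (a rotation vector in a scale on which 1.0 is 360 degrees), tx, ty, tz (the shift in shares of the most that a row can go, 1 being 62.5 mm), finger_gap (the finger opening in m); a field left out counts as zero (the opening has to be given); each row shifts and turns the commanded pose from where the row before left it, along the tool's axes as they then stand; what a row does not reach is not made up. A row lasts 1/8 s, in which the tool goes at most 0.0625 m and 0.188 rad, less where a joint would pass 70% of its speed; a pose out of reach is approached as far as the arm can. The fingers move at their own pace and stop on an object; grip_force is the grip in N (left out, the last holds). Time passes only in rows, so rows that do not move let the fingers close. The tool returns the time, the measured TCP pose, the force, the opening and the grip force at its end. only (a regular expression) keeps the lines of the reply that match it, lines (a string "A,B") keeps lines A to B, and quiet returns only ok. Input that does not fit is refused with a message, and nothing moves.
- bot.sense(): the state, without advancing time (a new reading comes with each control period).
- bot.grab_frame(name): name is "scene" or "top" or "wrist"; returns a dict with "frame" (480x640x3 uint8, red, green, blue), "fov_y" (degrees; the focal length in pixels is half the picture's height over the tangent of half this angle, whatever the lens; pixels are square), "cx", "cy" (the principal point, pixels), "k1" (the pictures are not rectified: a ray, as slopes to the right and down, at radius r is drawn at 1 + k1 r^2 times it, then the intrinsics apply), "position" and "attitude" of the camera in the world; the wrist camera has in their place "hand_eye" (4x4, takes a point from camera to tool coordinates, whose origin is the TCP and whose axes are the flange's). Camera axes: x right, y down, z forward; pixel columns grow to the right and rows downward; lengths in m; the calibration is good to about 2 mm. A picture is of the moment at which its call begins: read the wrist's pose just before it. There is no depth.
- bot.hand_in(): hands the job in; it is judged then, once.
The state is a dict: "time": time; "q": joint angles; "joint_velocities": joint speeds; "joint_torque": joint torques, N m; "ee_pos": TCP position; "tcp_rot": TCP orientation; "wrist_force": force on the tool from outside, world axes, zero at the start; "wrist_torque": the same for the moment, N m; "grip_width": finger opening in m; "grip_force": force on a finger pad.
Only numpy, scipy, OpenCV 4.12 (cv2) and the standard library are available. Lean on these libraries where they do the work, as an engineer would, in place of code of your own. Each camera call takes 0.05 s, during which the arm holds its last target. There are 200 camera calls.

TASK

Turn the sorting carousel until the bin that holds the large arched pot handle sits squarely behind the pointer at the front, and leave it there. Then take the large arched handle off the white inspection board and stand it on its two feet on the free floor of that bin; it has passed inspection, so set it down gently rather than dropping it, and leave the other loose things on the bench where they are.

Things in the scene. Friction and masses are not known exactly. Their poses are not given: they have to be found in the camera images.
- carousel (a joint): Sorting carousel: level turntable 500 mm across, five 72 deg wedge bins, grey walls. Value: angle, rad, growing counter-clockwise from above; at 0 or a whole turn the large-arch bin is exactly at the pointer. Turns endlessly both ways with about 1 N at a knob, stays where left. To turn it: five round steel knobs, 232 mm from the axis, at 36, 108, 180, 252, 324 deg from bin_mid's direction.
- carousel_frame: Fixed frame. Origin on the bench under the carousel's axis; its -x points to the pointer, a steel tab 278 mm from the axis, tip 74 mm up. A clear guard (152 to 172 mm above the bench, 584 mm wide, posts at x -60, 265, y +-282 mm) covers all at frame x above -70 mm; in front it is open. Knobs (24 mm across, 102 to 138 mm above the bench, on thin posts) pass under it; grip one from above in front.
- load_spot (a point): Fixed point on the pointer's line, 162 mm from the carousel's axis towards the pointer, at the height of the bin floor (36 mm above the bench). The bin at the pointer has its middle here.
- bin_mid (a point): Middle of the bin of the large arched handles (one is fixed in it as a sample): on the bin's centre line, 162 mm from the axis, on the floor, turning with the carousel. The bin runs from the hub (radius 55 mm) to the rim wall (inner radius 245 mm); walls end 44 mm, hub 52 mm above the floor (80 and 88 mm above the bench).
- bin_free (a point): Middle of the same bin's free floor, 162 mm from the axis, 10 deg clockwise (from above) of its centre line, as the fixed sample (same size as the large handle) stands along the counter-clockwise wall. Turns with the carousel. A large handle whose length points to the axis stands here with about 10 mm to spare at its ends and 55 mm free beside its middle.
- large_bow: Large arched pot handle, black, 90 g: bridge-shaped strap 140 mm long (x), 26 wide (y), 52 high, 9 thick, a flat foot 24 mm long at each end. Stands on its feet on the white inspection board (top 6 mm above the bench), beside a smaller arched handle and a straight pan handle. Origin under its middle, level with the soles; z up. Grip across its width at the middle of the arch.
- small_bow: Smaller arched handle of the same shape, 88 mm long (x), 20 mm wide, 34 mm high, loose on the board; leave it. Origin under its middle.
- pan_handle: Straight pan handle with steel ferrule, about 165 mm long (x), 28 mm wide, 20 mm high, loose on the board; leave it. Origin under its middle.
- lid_knob: Loose round black lid knob 60 mm across, 44 mm high, on the bench beyond the board; leave it. Origin under its middle.
- tape_roll: Paper tape roll 96 mm across, 24 mm high, flat on the bench near the robot; leave it. Origin under its middle.
- screwdriver: Screwdriver lying on the bench near the robot; leave it.
- mug: White mug about 80 mm across, 90 mm high, on the bench; leave it. Origin under its middle.
- oil_can: Upright can, 60 mm across, 150 mm high, on the bench; leave it. Origin under its middle.

How it is judged:
By the outcome, as a careful person would: the job done as asked, in the order asked, and still so for the second after the job is handed in, with the robot touching nothing.
It also fails if it takes over 72 s, if anything falls off the work surface, if the arm or the gripper's body presses on something with over 40 N, if the wrist force passes 120 N, or if a joint passes its speed limit or range.

## Working session

There is one attempt and no reset: what is moved stays moved. The work goes in short steps, Python scripts to look and compute and a tool call to move; the robot and the scene stay as the last step left them, time stands still between calls to the robot, and variables do not carry over. Pictures are saved under pics/ and viewed, at most 10 in all, crops included, and the job is handed in when it is done.

```bash
ls; mkdir -p pics
```

Run:
```python
from plant import bot
import cv2,numpy as np
s=bot.sense();print({k:np.round(v,3).tolist() for k,v in s.items()})
for n in("scene","top"):
    f=bot.grab_frame(n);cv2.imwrite(f"pics/{n}0.png",f["frame"][:,:,::-1]);print(n,{k:v for k,v in f.items() if k!="frame"})
f=bot.grab_frame("wrist");print({k:v for k,v in f.items() if k!="frame"})
```

```text
pics
plant.py
{'time': 0.0, 'q': [1.046, 0.427, 0.074, 1.607, -0.034, 1.111, -0.067], 'joint_velocities': [0.001, -0.001, -0.0, 0.001, -0.0, -0.0, 0.001], 'joint_torque': [0.003, -93.582, 3.668, -45.419, -0.049, 0.02, 0.0], 'ee_pos': [0.247, -0.628, 0.205], 'tcp_rot': [0.982, 0.186, -0.0, -0.001], 'wrist_force': [-0.245, -0.327, -0.103], 'wrist_torque': [-0.014, 0.013, 0.022], 'grip_force': 0.0, 'grip_width': 0.094}
scene {'fov_y': 43.68751758264029, 'cx': 318.1467644953031, 'cy': 244.62271515454984, 'k1': -0.045735534373947416, 'position': array([1.18492241, 0.57633467, 1.23200993]), 'attitude': array([ 0.38370952,  0.86547242, -0.29247906, -0.13483501])}
top {'fov_y': 43.939288720247816, 'cx': 325.21702601235523, 'cy': 236.1594619892401, 'k1': -0.023196253992174332, 'position': array([0.2911807 , 0.00596369, 1.32899478]), 'attitude': array([-0.70350962,  0.70382134, -0.07245943,  0.06677849])}
{'fov_y': 62.635276861993745, 'cx': 323.5540046037817, 'cy': 241.7775653268698, 'k1': 0.016594104302727255, 'hand_eye': array([[ 1.20829268e-03, -9.58622889e-01, -2.84676479e-01,
         8.13821061e-02],
       [ 9.99999225e-01,  1.07313670e-03,  6.30745257e-04,
         4.70404509e-04],
       [-2.99150064e-04, -2.84677020e-01,  9.58623443e-01,
        -1.79021836e-01],
       [ 0.00000000e+00,  0.00000000e+00,  0.00000000e+00,
         1.00000000e+00]])}
```

View pics/scene0.png

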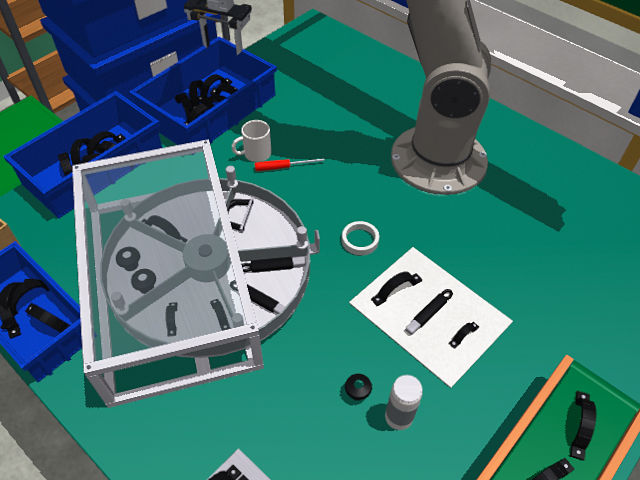

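View pics/top0.png

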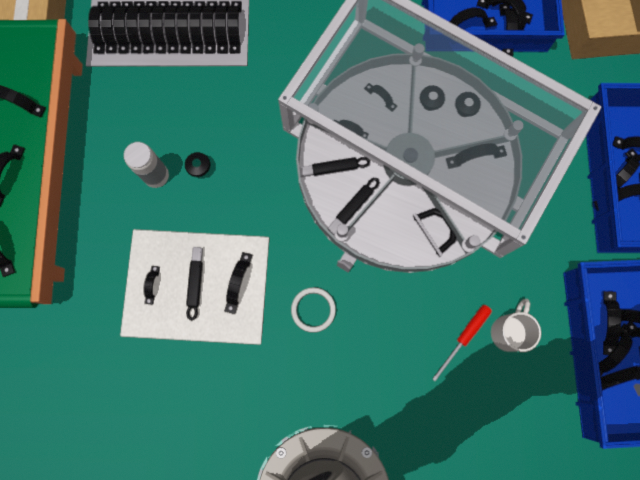

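The scene shows the board (top view, large bow at (238,283), pan handle (195,283), small bow (152,285)). The pointer is at (347,262) and the hub at (410,155). The large sample is in the right-hand bin at (475,155), between knobs (473,241) and (515,127). Next I enlarge both views to measure.

Create h.py:
```python
import numpy as np,cv2
from scipy.spatial.transform import Rotation as R
from plant import bot
def cam(name,grab=True):
    """returns K,dist,Rwc,pos,frame"""
    s=bot.sense(); f=bot.grab_frame(name)
    fl=240/np.tan(np.radians(f["fov_y"])/2)
    K=np.array([[fl,0,f["cx"]],[0,fl,f["cy"]],[0,0,1]]); d=np.array([f["k1"],0,0,0.])
    if name=="wrist":
        T=np.eye(4);T[:3,:3]=R.from_quat(s["tcp_rot"]).as_matrix();T[:3,3]=s["ee_pos"]
        T=T@f["hand_eye"];Rw,p=T[:3,:3],T[:3,3]
    else: Rw,p=R.from_quat(f["attitude"]).as_matrix(),f["position"]
    return dict(K=K,d=d,R=Rw,p=p,frame=f["frame"][:,:,::-1].copy())
def ray(c,uv):
    x=cv2.undistortPoints(np.array(uv,float).reshape(-1,1,2),c["K"],c["d"]).reshape(-1,2)
    v=np.c_[x,np.ones(len(x))]@c["R"].T
    return v/np.linalg.norm(v,axis=1,keepdims=True)
def atz(c,uv,z):
    v=ray(c,uv); return c["p"]+v*((z-c["p"][2])/v[:,2])[:,None]
def proj(c,P):
    P=np.array(P,float).reshape(-1,3); rv=cv2.Rodrigues(c["R"].T)[0]
    return cv2.projectPoints(P,rv,-c["R"].T@c["p"],c["K"],c["d"])[0].reshape(-1,2)
def tri(c1,u1,c2,u2):
    out=[]
    for a,b in zip(ray(c1,u1),ray(c2,u2)):
        A=np.c_[a,-b];t=np.linalg.lstsq(A,c2["p"]-c1["p"],rcond=None)[0]
        P=c1["p"]+a*t[0];Q=c2["p"]+b*t[1];out.append([*((P+Q)/2),np.linalg.norm(P-Q)])
    return np.array(out)
```

Run:
```python
from h import *
t=cam("top");s=cam("scene")
print(atz(t,[[410,155],[347,262],[238,283]],0.05))
big=lambda c,x,y,w,h,k:cv2.resize(c["frame"][y:y+h,x:x+w],None,fx=k,fy=k,interpolation=cv2.INTER_CUBIC)
# carousel: top crop x280-540,y30-280 ; scene crop 70-340,130-380
cv2.imwrite("pics/car.png",np.hstack([big(t,285,40,130,200,3),big(t,415,40,130,200,3)]))
m=np.hstack([big(t,285,40,250,235,1.6)])
A=big(s,200,150,130,120,3);B=big(t,325,200,160,75,4)[:, :]
C=big(s,360,260,120,100,4);D=big(t,140,240,115,100,4)
def cv(w,h,ims):
    o=np.zeros((h,w,3),np.uint8)
    for im,x,y in ims:o[y:y+im.shape[0],x:x+im.shape[1]]=im
    return o
cv2.imwrite("pics/m1.png",cv(800,600,[(A,0,0),(big(t,325,200,130,75,3),400,0),(big(s,365,265,60,45,6),0,365),(big(t,215,245,55,75,6)[:,:],400,230)][:3]+[(big(t,215,245,50,75,4.8),400,235)]))
cv2.imwrite("pics/m2.png",big(t,285,40,260,195,3))
```

```text
[[ 0.73376812 -0.19625071  0.05      ]
 [ 0.4894857  -0.05181568  0.05      ]
 [ 0.44365179  0.18376407  0.05      ]]Traceback (most recent call last):
  File "<stdin>", line 14, in <module>
  File "<stdin>", line 12, in cv
ValueError: could not broadcast input array from shape (270,360,3) into shape (235,360,3)
```

Run:
```python
from h import *
t=cam("top");s=cam("scene")
big=lambda c,x,y,w,h,k:cv2.resize(c["frame"][y:y+h,x:x+w],None,fx=k,fy=k,interpolation=cv2.INTER_CUBIC)
o=np.zeros((600,800,3),np.uint8)
for im,x,y in [(big(s,200,150,130,120,3),0,0),(big(t,325,200,130,75,3),400,0),(big(s,365,265,60,45,5),0,365),(big(t,215,245,50,75,4.8),400,235)]:
    o[y:y+im.shape[0],x:x+im.shape[1]]=im
cv2.imwrite("pics/m1.png",o); cv2.imwrite("pics/m2.png",big(t,285,40,260,195,3))
```

```text
(no output)
```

View pics/m1.png

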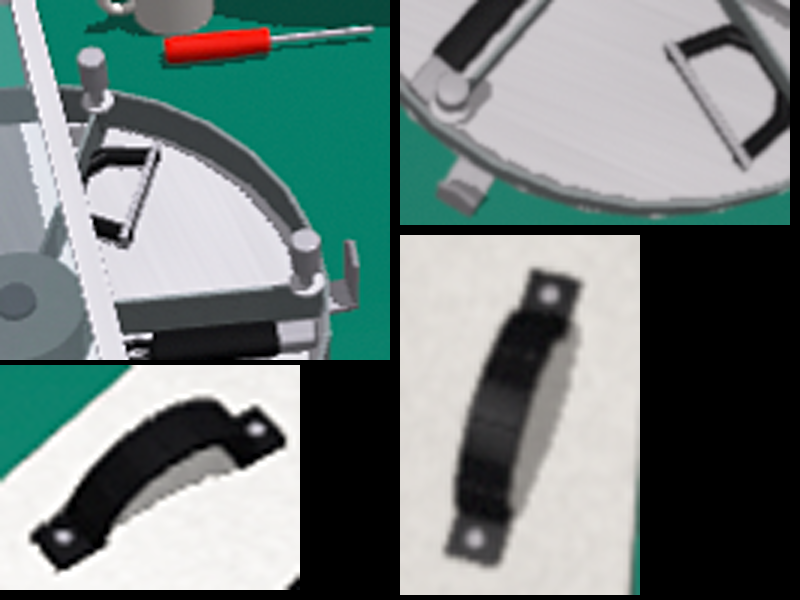

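View pics/m2.png

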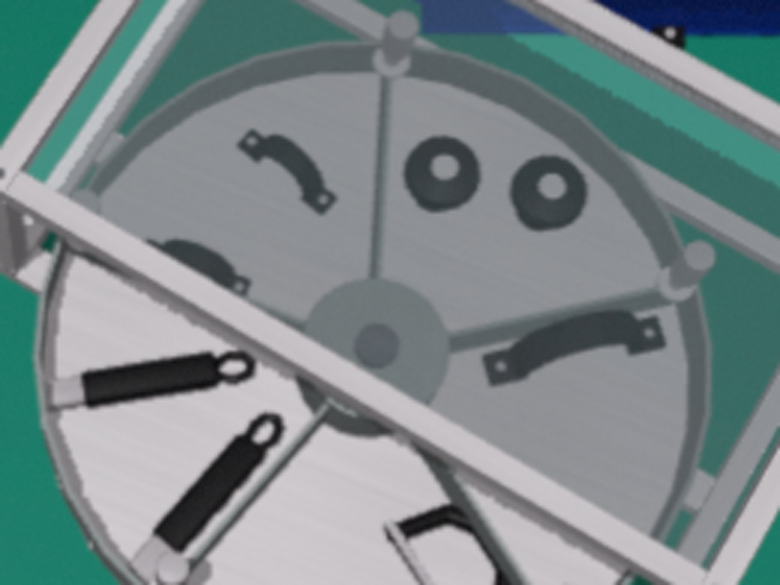

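Run:
```python
from h import *
from scipy.optimize import least_squares
t=cam("top");s=cam("scene")
kt=np.array([[342.7,230],[473,241],[518.3,124.3],[419.7,48.3]]);ks=np.array([[301.7,229.3],[230.7,168.3]])
print("knob tri",tri(t,kt[:2],s,ks).round(4))
def pts(p,z=.138):
    a=p[2]+np.arange(4)*np.radians(72); return np.c_[p[0]+.232*np.cos(a),p[1]+.232*np.sin(a),np.full(4,z)]
f=lambda p:np.r_[(proj(t,pts(p))-kt).ravel(),(proj(s,pts(p)[:2])-ks).ravel()]
r=least_squares(f,[.73,-.19,2.5]);print(r.x,r.fun.round(1),np.degrees(r.x[2]))
ax=r.x[:2]
for n,P in(("ptr tri",tri(t,[[345.5,262]],s,[[317.3,230.7]])),("hub",tri(t,[[410.3,155]],s,[[204,249.3]]))):
    d=P[0,:2]-ax;print(n,P.round(4),np.hypot(*d),np.degrees(np.arctan2(d[1],d[0])))
b=tri(t,[[246,257.3],[230.6,308.3]],s,[[416.4,277.6],[377.6,299.4]]);print("bow",b.round(4),b[:,:3].mean(0),b[0]-b[1])
g=atz(t,[[287.5,99.5],[523,239]],.172);print("guard",g,np.degrees(np.arctan2(*(g[1]-g[0])[[1,0]])))
g=atz(s,[[208.5,141],[261.5,350]],.172);print("guard",g,np.degrees(np.arctan2(*(g[1]-g[0])[[1,0]])))
```

```text
knob tri [[ 0.543  -0.0401  0.1346  0.0009]
 [ 0.5202 -0.3075  0.1382  0.0035]]
[ 0.71875449 -0.19004649  2.42596556] [-0.9 -0.8  1.7 -0.3  0.   0.8 -0.4 -0.5  0.7 -0.2  0.2 -0.2] 138.99758781993455
ptr tri [[ 0.4849 -0.0458  0.0722  0.0043]] 0.2747922640748376 148.34169080066061
hub [[ 0.7202 -0.1919  0.0933  0.0043]] 0.002304592147626963 -51.61447647420681
bow [[ 0.4722  0.1972  0.1037  0.0814]
 [ 0.4271  0.1796 -0.0779  0.0937]] [0.44967001 0.18840525 0.01288525] [ 0.04510901  0.01754591  0.18157773 -0.01238849]
guard [[ 0.81229328  0.07459383  0.172     ]
 [ 0.51675777 -0.39748693  0.172     ]] -122.04769560796258
guard [[ 0.51269135 -0.39695626  0.172     ]
 [ 0.84228559  0.13042364  0.172     ]] 57.9960395542609
```

The manual's scale: shifts go in shares of 62.5 mm and turns go in shares of 360 degrees. Converting my numbers, -0.0518 m is -0.8288, 0.0078 m is 0.1248, 0.188 rad / 6.2832 = 0.0299.

Request:
run_rows(increments=[{"wz": 0.0296, "finger_gap": 0.094}, {"wz": 0.0296, "finger_gap": 0.094}, {"wz": 0.0296, "finger_gap": 0.094}, {"wz": 0.0296, "finger_gap": 0.094}, {"wz": 0.0299, "finger_gap": 0.094}, {"tx": 0.1248, "ty": -0.8288, "finger_gap": 0.094}, {"tx": 0.1248, "ty": -0.8288, "finger_gap": 0.094}, {"tx": 0.1248, "ty": -0.8288, "finger_gap": 0.094}, {"tx": 0.1248, "ty": -0.8288, "finger_gap": 0.094}, {"tx": 0.1248, "ty": -0.8288, "finger_gap": 0.094}, {"tx": 0.1248, "ty": -0.8288, "finger_gap": 0.094}, {"tx": 0.1248, "ty": -0.8288, "finger_gap": 0.094}, {"tx": 0.1248, "ty": -0.8288, "finger_gap": 0.094}, {"finger_gap": 0.094}, {"finger_gap": 0.094}], grip_force=12)

```text
time: 2.33
ee_pos: [0.5187, -0.3097, 0.2055]
tcp_rot: [0.962, -0.275, -0.0, 0.0]
wrist_force: [0.3, -0.1, -0.4]
grip_width: 0.0941
grip_force: 0.0
```

Run:
```python
from h import *
w=cam("wrist");s=bot.sense();x=R.from_quat(s["tcp_rot"]).as_matrix();print(s["ee_pos"],np.degrees(np.arctan2(x[1,:2],x[0,:2])),x[:,2],s["q"])
print(proj(w,[[.5199,-.3095,.138],[.4831,-.0427,.074]]))
cv2.imwrite("pics/w1.png",w["frame"])
```

```text
[ 0.51831816 -0.31027253  0.20552942] [ -31.96910333 -121.96910317] [-2.26561533e-04 -3.49982429e-04 -9.99999913e-01] [ 0.34061018  0.31107189  0.11434816  1.77490303 -0.03961637  1.05790954
 -1.65979868]
[[319.44959893 254.08412206]
 [ 97.42698324 408.48279035]]
```

View pics/w1.png

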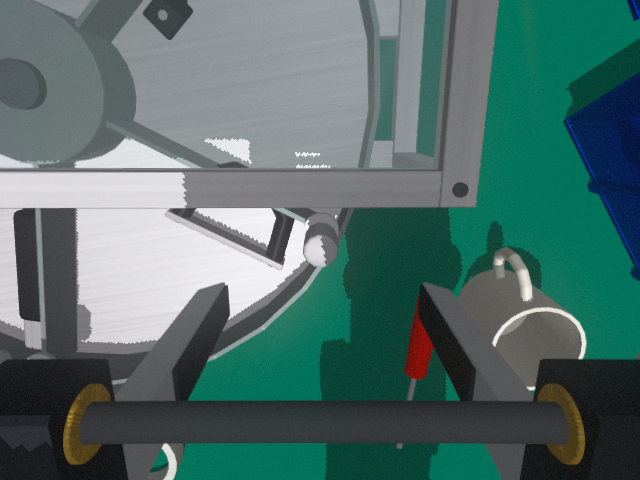

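The wrist view shows the knob top at (320,250), and I predicted (319,254), so the two agree within about 2.5 mm. The guard bar is square to the tool. I will lower and grip.

Scaled: 0.035 m is 0.56, 0.002 m is 0.032.

Request:
run_rows(increments=[{"tx": 0.032, "tz": 0.56, "finger_gap": 0.094}, {"tz": 0.56, "finger_gap": 0.094}, {"tz": 0.512, "finger_gap": 0.094}, {"finger_gap": 0.03}, {"finger_gap": 0.02}, {"finger_gap": 0.02}, {"finger_gap": 0.02}, {"finger_gap": 0.02}, {"finger_gap": 0.02}], grip_force=12)

```text
time: 3.5
ee_pos: [0.5208, -0.3103, 0.1036]
tcp_rot: [0.962, -0.275, 0.0, -0.0]
wrist_force: [-0.1, 1.0, 0.2]
grip_width: 0.0374
grip_force: 0.0
```

Run:
```python
import numpy as np
# arc in tool axes: tool x=frame +x(-32deg), tool y=-122deg
c=np.array([.71875,-.19005]);x=np.array([np.cos(np.radians(-32)),np.sin(np.radians(-32))]);y=np.array([np.cos(np.radians(-122)),np.sin(np.radians(-122))])
a=np.radians(np.linspace(211,112,15));P=c+.232*np.c_[np.cos(a),np.sin(a)];D=np.diff(P,axis=0)
print(np.c_[D@x,D@y].round(4).tolist(),P[0],P[-1])
```

```text
[[-0.0246, -0.0145], [-0.0227, -0.0175], [-0.0203, -0.0201], [-0.0177, -0.0225], [-0.0148, -0.0245], [-0.0117, -0.0261], [-0.0084, -0.0274], [-0.005, -0.0282], [-0.0014, -0.0286], [0.0021, -0.0285], [0.0056, -0.0281], [0.009, -0.0272], [0.0123, -0.0259], [0.0154, -0.0241]] [ 0.51988719 -0.30953883] [0.63184127 0.02505665]
```

Scaled: -0.0286 m is -0.4576, -0.0285 m is -0.456.

Request:
run_rows(increments=[{"finger_gap": 0.02}, {"finger_gap": 0.02}, {"finger_gap": 0.02}, {"tx": -0.2, "ty": -0.112, "finger_gap": 0.02}, {"tx": -0.192, "ty": -0.12, "finger_gap": 0.02}, {"tx": -0.3632, "ty": -0.28, "finger_gap": 0.02}, {"tx": -0.3248, "ty": -0.3216, "finger_gap": 0.02}, {"tx": -0.2832, "ty": -0.36, "finger_gap": 0.02}, {"tx": -0.2368, "ty": -0.392, "finger_gap": 0.02}, {"tx": -0.1872, "ty": -0.4176, "finger_gap": 0.02}, {"tx": -0.1344, "ty": -0.4384, "finger_gap": 0.02}, {"tx": -0.08, "ty": -0.4512, "finger_gap": 0.02}, {"tx": -0.0224, "ty": -0.4576, "finger_gap": 0.02}, {"tx": 0.0336, "ty": -0.456, "finger_gap": 0.02}, {"tx": 0.0896, "ty": -0.4496, "finger_gap": 0.02}, {"tx": 0.144, "ty": -0.4352, "finger_gap": 0.02}, {"tx": 0.1968, "ty": -0.4144, "finger_gap": 0.02}, {"tx": 0.128, "ty": -0.192, "finger_gap": 0.02}], grip_force=25)

```text
time: 5.75
ee_pos: [0.6195, 0.0198, 0.103]
tcp_rot: [0.962, -0.274, -0.001, -0.0]
wrist_force: [-5.6, 6.2, 0.7]
grip_width: 0.024
grip_force: 25.0
```

Request:
run_rows(increments=[{"tx": 0.1184, "ty": -0.1936, "finger_gap": 0.02}, {"finger_gap": 0.02}, {"finger_gap": 0.02}])

```text
time: 6.12
ee_pos: [0.6314, 0.0247, 0.103]
tcp_rot: [0.962, -0.275, -0.001, -0.0]
wrist_force: [-1.2, 5.4, -9.1]
grip_width: 0.0236
grip_force: 25.0
```

Scaled: -0.06 m is -0.96, -0.05 m is -0.8.

Request:
run_rows(increments=[{"finger_gap": 0.094}, {"finger_gap": 0.094}, {"finger_gap": 0.094}, {"finger_gap": 0.094}, {"tz": -0.64, "finger_gap": 0.094}, {"tz": -0.96, "finger_gap": 0.094}, {"tz": -0.96, "finger_gap": 0.094}, {"tx": -0.48, "ty": -0.8, "finger_gap": 0.094}, {"tx": -0.48, "ty": -0.8, "finger_gap": 0.094}, {"tx": -0.48, "ty": -0.8, "finger_gap": 0.094}, {"tx": -0.48, "ty": -0.8, "finger_gap": 0.094}, {"tx": -0.48, "ty": -0.8, "finger_gap": 0.094}, {"finger_gap": 0.094}, {"finger_gap": 0.094}])

```text
time: 7.88
ee_pos: [0.6372, 0.3156, 0.2633]
tcp_rot: [0.962, -0.275, 0.0, 0.0]
wrist_force: [0.2, -0.2, 0.6]
grip_width: 0.0938
grip_force: 0.0
```

Run:
```python
from h import *
t=cam("top");s=cam("scene");w=cam("wrist")
big=lambda c,x,y,ww,h,k:cv2.resize(c["frame"][y:y+h,x:x+ww],None,fx=k,fy=k,interpolation=cv2.INTER_CUBIC)
o=np.zeros((600,800,3),np.uint8)
for im,x,y in [(big(t,285,80,200,200,2),0,0),(big(s,180,150,160,210,2),400,0)]: o[y:y+im.shape[0],x:x+im.shape[1]]=im
cv2.imwrite("pics/m3.png",o)
```

```text
(no output)
```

View pics/m3.png

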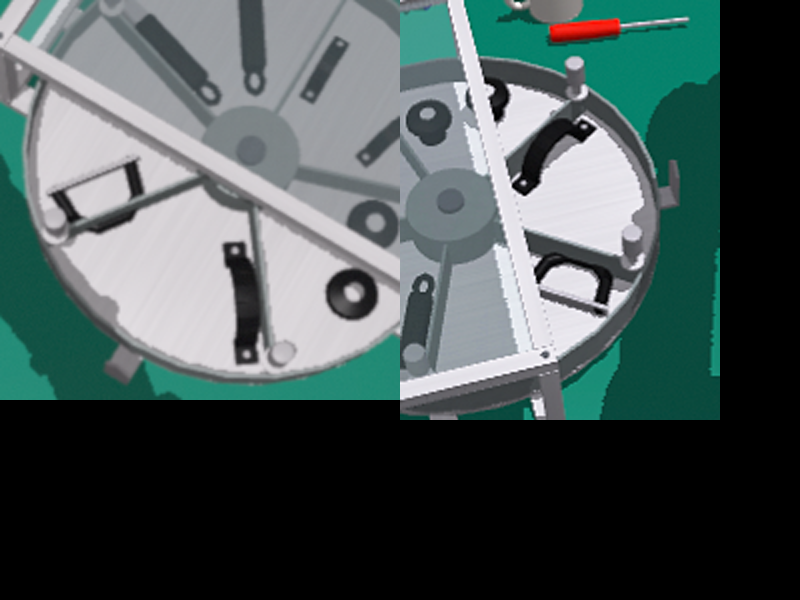

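The large-sample bin now faces the pointer. Its wall knobs are at (55,220) and (285,350) in the crop. I check the angle numerically and locate the bow.

Run:
```python
from h import *
from scipy.optimize import least_squares
t=cam("top");s=cam("scene")
kt=np.array([[342.7,230],[473,241],[518.3,124.3],[419.7,48.3]]);ks=np.array([[301.7,229.3],[230.7,168.3]])
nt=np.array([[312.5,190],[427.5,255]]);ns=np.array([[296.3,265.3],[267.5,181]])
def pts(p,th,n):
    a=th+np.arange(n)*np.radians(72); return np.c_[p[0]+.232*np.cos(a),p[1]+.232*np.sin(a),np.full(n,.138)]
f=lambda p:np.r_[(proj(t,pts(p,p[2],4))-kt).ravel(),(proj(s,pts(p,p[2],2))-ks).ravel(),(proj(t,pts(p,p[3],2))-nt).ravel(),(proj(s,pts(p,p[3],2))-ns).ravel()]
r=least_squares(f,[.72,-.19,2.42,1.95],loss="soft_l1");print(r.x,np.degrees(r.x[2:]),f(r.x).round(1))
ax=r.x[:2];bm=np.degrees(r.x[3])+36;print("bin mid",bm)
P=tri(t,[[346.5,261.5]],s,[[317.3,230.7]]);d=P[0,:2]-ax;print("ptr",P,np.degrees(np.arctan2(d[1],d[0])))
A=np.radians(148);print("ptr pred",proj(t,[[*(ax+.278*np.array([np.cos(A),np.sin(A)])),.074]]),proj(s,[[*(ax+.278*np.array([np.cos(A),np.sin(A)])),.074]]))
b=tri(t,[[246,257.3],[230.6,308.3]],s,[[377.6,299.4],[416.4,277.6]]);b2=tri(t,[[246,257.3],[230.6,308.3]],s,[[416.4,277.6],[377.6,299.4]])
print("bow",b.round(4),b[:,:3].mean(0),np.linalg.norm((b[0]-b[1])[:3]),np.degrees(np.arctan2(*(b[0]-b[1])[[1,0]])))
A=np.radians(bm-10);print("free",ax+.162*np.array([np.cos(A),np.sin(A)]),bm-10)
```

```text
[ 0.71912906 -0.19038052  2.42625128  1.97415914] [139.01395859 113.11098707] [-0.7 -0.9  1.9 -0.5  0.1  0.6 -0.3 -0.7  0.5 -0.2  0.  -0.2 -0.3 -0.6
 -0.3  1.   0.3 -0.5 -0.5 -0.7]
bin mid 149.11098706680815
ptr [[ 0.48530133 -0.04697645  0.07204945  0.00663005]] 148.47965056419912
ptr pred [[343.41494373 263.1099531 ]] [[317.68959068 230.31468769]]
bow [[5.063e-01 1.728e-01 1.040e-02 2.000e-04]
 [3.922e-01 2.042e-01 1.090e-02 5.000e-04]] [0.44923083 0.18851081 0.01067405] 0.11840074193843601 -15.376993944929303
free [ 0.59666046 -0.084336  ] 139.11098706680815
```

Scaled: 0.0482 m is 0.7712, 0.0072 m is 0.1152.

Request:
run_rows(increments=[{"tx": 0.1152, "ty": 0.7712, "tz": -0.16, "finger_gap": 0.094}, {"tx": 0.1152, "ty": 0.7712, "tz": -0.16, "finger_gap": 0.094}, {"tx": 0.1152, "ty": 0.7712, "tz": -0.16, "finger_gap": 0.094}, {"tx": 0.1152, "ty": 0.7712, "tz": -0.16, "finger_gap": 0.094}, {"tx": 0.1152, "ty": 0.7712, "finger_gap": 0.094}, {"tx": 0.1152, "ty": 0.7712, "finger_gap": 0.094}, {"tx": 0.1152, "ty": 0.7712, "finger_gap": 0.094}, {"tx": 0.1152, "ty": 0.7712, "finger_gap": 0.094}, {"finger_gap": 0.094}, {"finger_gap": 0.094}, {"finger_gap": 0.094}])

```text
time: 9.5
ee_pos: [0.4826, -0.041, 0.3035]
tcp_rot: [0.962, -0.274, -0.0, -0.0]
wrist_force: [0.1, -0.7, -0.3]
grip_width: 0.0937
grip_force: 0.0
```

Run:
```python
from h import *
w=cam("wrist");cv2.imwrite("pics/w2.png",w["frame"])
np.savez("w2.npz",**w)
```

```text
(no output)
```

View pics/w2.png

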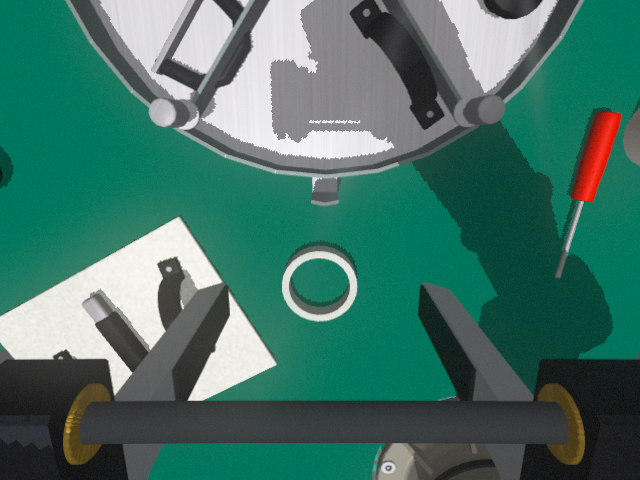

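The knob tops are at (162,114) and (490,108), and the pointer tip is at about (325,202). That lets me measure the squareness precisely.

Run:
```python
from h import *
w=dict(np.load("w2.npz"))
k=atz(w,[[162,114],[490,108]],.138);p=atz(w,[[325,201]],.074)
d=k[0]-k[1];n=np.degrees(np.arctan2(d[1],d[0]));print(k,np.hypot(*d[:2]),"bin dir",n+90)
B=np.radians(n+90);ax=k.mean(0)[:2]-.232*np.cos(np.radians(36))*np.array([np.cos(B),np.sin(B)])
q=p[0,:2]-ax;print("axis",ax,"ptr",p,np.hypot(*q),np.degrees(np.arctan2(q[1],q[0])))
A=B-np.radians(10);print("free",ax+.162*np.array([np.cos(A),np.sin(A)]))
```

```text
[[ 0.62899217  0.02329658  0.138     ]
 [ 0.49039194 -0.20948904  0.138     ]] 0.2709228009413588 bin dir 149.23049108649235
axis [ 0.72096303 -0.18911674] ptr [[ 0.48578006 -0.04710655  0.074     ]] 0.274732453126481 148.87522240947956
free [ 0.59827351 -0.08332788]
```

Scaled: -0.0425 m is -0.68, 0.03 m is 0.48, -0.145 rad / 6.2832 = -0.0231.

Request:
run_rows(increments=[{"wz": -0.0231, "finger_gap": 0.06}, {"wz": -0.0231, "finger_gap": 0.06}, {"tx": -0.2976, "ty": -0.68, "tz": 0.48, "finger_gap": 0.06}, {"tx": -0.2976, "ty": -0.68, "tz": 0.48, "finger_gap": 0.06}, {"tx": -0.2976, "ty": -0.68, "tz": 0.48, "finger_gap": 0.06}, {"tx": -0.2976, "ty": -0.68, "tz": 0.48, "finger_gap": 0.06}, {"tx": -0.2976, "ty": -0.68, "tz": 0.32, "finger_gap": 0.06}, {"finger_gap": 0.06}, {"finger_gap": 0.06}], grip_force=15)

```text
time: 10.68
ee_pos: [0.4486, 0.1878, 0.1634]
tcp_rot: [0.991, -0.133, -0.0, 0.0]
wrist_force: [0.0, -0.2, 0.1]
grip_width: 0.0601
grip_force: 0.0
```

Run:
```python
from h import *
w=cam("wrist");s=bot.sense();x=R.from_quat(s["tcp_rot"]).as_matrix();print(s["ee_pos"],np.degrees(np.arctan2(x[1,0],x[0,0])))
u=proj(w,[[.5063,.1728,.0107],[.3922,.2042,.0107],[.4492,.1885,.058]]);print(u)
for p in u[:]: cv2.drawMarker(w["frame"],tuple(int(v) for v in p),(0,0,255),cv2.MARKER_CROSS,12,1)
cv2.imwrite("pics/w3.png",w["frame"])
```

```text
[0.44889492 0.187292   0.16367471] -15.298751298742134
[[320.6851966  153.0195    ]
 [320.44038462 286.43347609]
 [320.18826086 238.19466988]]
```

View pics/w3.png

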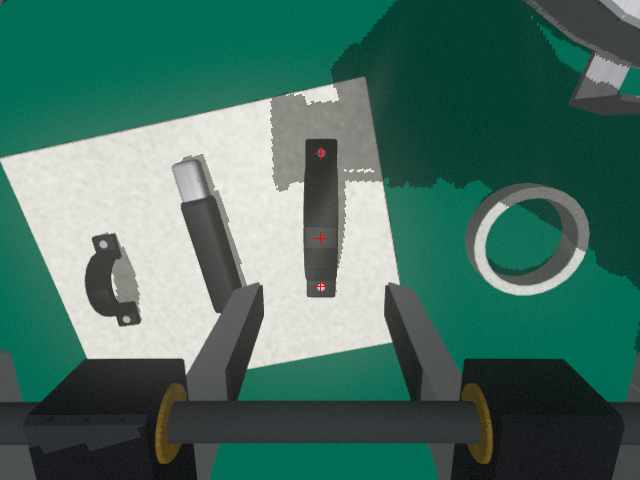

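The predicted hole marks fall exactly on the bow's feet holes at (321,153) and (320,287), so alignment is good. I will lower, grip and lift.

Scaled: 0.04 m is 0.64, 0.035 m is 0.56.

Request:
run_rows(increments=[{"tz": 0.64, "finger_gap": 0.06}, {"tz": 0.64, "finger_gap": 0.06}, {"tz": 0.56, "finger_gap": 0.06}, {"tz": 0.264, "finger_gap": 0.06}, {"finger_gap": 0.06}, {"finger_gap": 0.02}, {"finger_gap": 0.02}, {"finger_gap": 0.02}, {"finger_gap": 0.02}, {"finger_gap": 0.02}, {"finger_gap": 0.02}, {"finger_gap": 0.02}], grip_force=20)

```text
time: 12.22
ee_pos: [0.4489, 0.1879, 0.0324]
tcp_rot: [0.991, -0.133, 0.0, -0.0]
wrist_force: [0.3, 0.8, 6.6]
grip_width: 0.0257
grip_force: 19.9
```

Request:
run_rows(increments=[{"finger_gap": 0.02}])

```text
time: 12.35
ee_pos: [0.4489, 0.1879, 0.0323]
tcp_rot: [0.991, -0.133, 0.0, -0.0]
wrist_force: [-1.1, 0.8, 7.0]
grip_width: 0.0254
grip_force: 19.9
```

Scaled: -0.05 m is -0.8, 0.0415 m is 0.664, 0.149 rad / 6.2832 = 0.0237.

Request:
run_rows(increments=[{"tz": -0.32, "finger_gap": 0.02}, {"tz": -0.8, "finger_gap": 0.02}, {"tz": -0.8, "finger_gap": 0.02}, {"tz": -0.8, "finger_gap": 0.02}, {"wz": 0.0237, "finger_gap": 0.02}, {"wz": 0.0237, "finger_gap": 0.02}, {"wz": 0.0239, "finger_gap": 0.02}, {"tx": 0.664, "ty": 0.2464, "finger_gap": 0.02}, {"tx": 0.664, "ty": 0.2464, "finger_gap": 0.02}, {"tx": 0.664, "ty": 0.2464, "finger_gap": 0.02}, {"tx": 0.664, "ty": 0.2464, "finger_gap": 0.02}, {"tx": 0.664, "ty": 0.2464, "finger_gap": 0.02}, {"tx": 0.664, "ty": 0.2464, "finger_gap": 0.02}, {"tx": 0.6624, "ty": 0.2432, "finger_gap": 0.02}, {"finger_gap": 0.02}, {"finger_gap": 0.02}, {"finger_gap": 0.02}], grip_force=25)

```text
time: 14.48
ee_pos: [0.6258, -0.0662, 0.2002]
tcp_rot: [0.955, -0.298, -0.001, 0.002]
wrist_force: [0.4, 0.2, -0.9]
grip_width: 0.0255
grip_force: 24.9
```

Run:
```python
from h import *
s=bot.sense();x=R.from_quat(s["tcp_rot"]).as_matrix();print(s["ee_pos"],np.degrees(np.arctan2(x[1,0],x[0,0])),x[:,2])
w=cam("wrist");t=cam("top");sc=cam("scene");o=np.zeros((600,800,3),np.uint8)
o[:360,:480]=cv2.resize(w["frame"],(480,360));o[:240,490:790]=cv2.resize(sc["frame"][170:290,180:330],None,fx=2,fy=2);o[370:570,:400]=cv2.resize(t["frame"][180:280,285:485],None,fx=2,fy=2)
cv2.imwrite("pics/m4.png",o)
```

```text
[ 0.62583724 -0.06624573  0.2001534 ] -34.62448530035704 [-0.004168   -0.00355397 -0.999985  ]
```

View pics/m4.png

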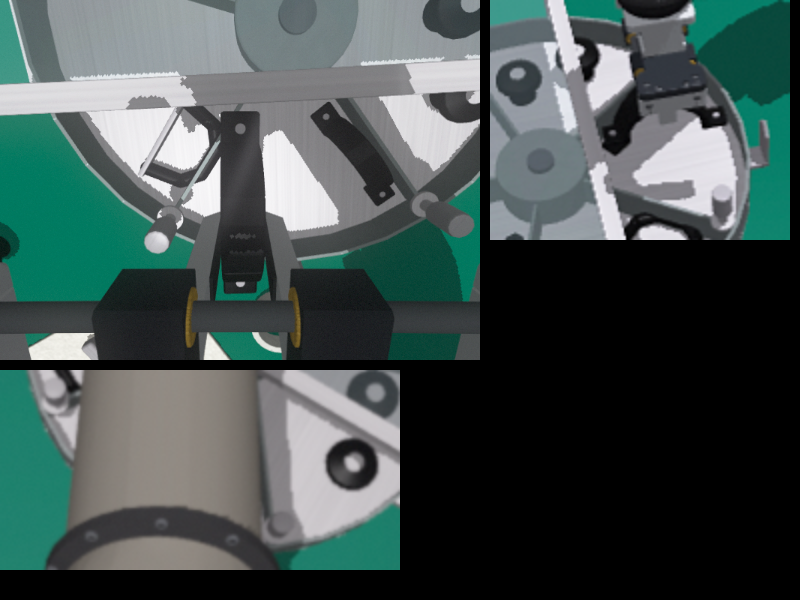

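The bow is held well. The turn fell about 6° short because of a speed limit, so I correct that above the bin.

Scaled: 0.016 m is 0.256, 0.0159 m is 0.2544, 0.056 rad / 6.2832 = 0.0089.

Request:
run_rows(increments=[{"wz": 0.0088, "finger_gap": 0.02}, {"wz": 0.0089, "finger_gap": 0.02}, {"tx": -0.0784, "ty": 0.256, "finger_gap": 0.02}, {"tx": -0.0784, "ty": 0.2544, "finger_gap": 0.02}, {"finger_gap": 0.02}, {"finger_gap": 0.02}], grip_force=25)

```text
time: 15.38
ee_pos: [0.598, -0.085, 0.2007]
tcp_rot: [0.937, -0.351, -0.001, 0.002]
wrist_force: [0.3, 0.1, -0.5]
grip_width: 0.0255
grip_force: 24.9
```

Run:
```python
from h import *
s=bot.sense();x=R.from_quat(s["tcp_rot"]).as_matrix();e=s["ee_pos"];print(e,np.degrees(np.arctan2(x[1,0],x[0,0])),x[:,2],s["q"])
print("to go, tool axes",x.T@(np.array([.5975,-.0838,.2])-e)); print("tilt fix rotvec (tool)",np.cross([0,0,1],x.T@[0,0,-1]))
```

```text
[ 0.59796323 -0.08495356  0.20068629] -41.04628059430238 [-0.00319842 -0.00374138 -0.99998789] [-0.18908905  0.32241975  0.27701963  1.7860528  -0.09551611  1.04951858
 -2.16494308]
to go, tool axes [-0.00110689 -0.00056917  0.00068345]
tilt fix rotvec (tool) [ 4.92196895e-03 -4.46659726e-05  0.00000000e+00]
```

Scaled: 0.03 m is 0.48, 0.005 m is 0.08, 0.005 rad / 6.2832 = 0.0008.

Request:
run_rows(increments=[{"wx": 0.0008, "tx": -0.016, "ty": -0.008, "finger_gap": 0.02}, {"tz": 0.48, "finger_gap": 0.02}, {"tz": 0.48, "finger_gap": 0.02}, {"tz": 0.48, "finger_gap": 0.02}, {"tz": 0.4, "finger_gap": 0.02}, {"tz": 0.16, "finger_gap": 0.02}, {"tz": 0.08, "finger_gap": 0.02}, {"finger_gap": 0.02}, {"finger_gap": 0.02}])

```text
time: 16.5
ee_pos: [0.5979, -0.084, 0.0712]
tcp_rot: [0.936, -0.351, 0.0, -0.0]
wrist_force: [-0.0, 0.5, -1.3]
grip_width: 0.0257
grip_force: 24.9
```

Request:
run_rows(increments=[{"tz": 0.032, "finger_gap": 0.02}, {"tz": 0.032, "finger_gap": 0.02}, {"tz": 0.032, "finger_gap": 0.02}, {"finger_gap": 0.02}])

```text
time: 17.0
ee_pos: [0.5973, -0.084, 0.0641]
tcp_rot: [0.936, -0.351, -0.0, 0.0]
wrist_force: [0.2, -0.3, -0.8]
grip_width: 0.0261
grip_force: 24.9
```

Scaled: 0.001 m is 0.016.

Request:
run_rows(increments=[{"tz": 0.016, "finger_gap": 0.02}, {"finger_gap": 0.02}])

```text
time: 17.25
ee_pos: [0.5974, -0.084, 0.0633]
tcp_rot: [0.936, -0.351, -0.0, 0.0]
wrist_force: [-1.0, -0.6, -1.8]
grip_width: 0.0257
grip_force: 24.9
```

Request:
run_rows(increments=[{"tz": 0.016, "finger_gap": 0.02}, {"finger_gap": 0.02}])

```text
time: 17.5
ee_pos: [0.5975, -0.084, 0.0624]
tcp_rot: [0.936, -0.351, -0.0, 0.0]
wrist_force: [0.8, -0.0, 0.4]
grip_width: 0.0257
grip_force: 24.9
```

Request:
run_rows(increments=[{"tz": 0.008, "finger_gap": 0.02}, {"finger_gap": 0.02}])

```text
time: 17.75
ee_pos: [0.5976, -0.0839, 0.0623]
tcp_rot: [0.936, -0.351, -0.0, 0.0]
wrist_force: [-1.6, 1.6, 8.5]
grip_width: 0.0258
grip_force: 24.9
```

Contact came at exactly the predicted height, with 8.5 N. I will release, rise and withdraw.

Scaled: -0.05 m is -0.8, -0.03 m is -0.48.

Request:
run_rows(increments=[{"finger_gap": 0.03}, {"finger_gap": 0.04}, {"finger_gap": 0.05}, {"finger_gap": 0.05}, {"finger_gap": 0.05}, {"tz": -0.16, "finger_gap": 0.05}, {"tz": -0.48, "finger_gap": 0.05}, {"tz": -0.8, "finger_gap": 0.05}, {"tz": -0.8, "finger_gap": 0.05}, {"tz": -0.8, "finger_gap": 0.05}, {"ty": -0.8, "finger_gap": 0.05}, {"ty": -0.8, "finger_gap": 0.05}, {"ty": -0.8, "finger_gap": 0.05}, {"ty": -0.8, "finger_gap": 0.05}, {"ty": -0.8, "finger_gap": 0.05}, {"ty": -0.8, "finger_gap": 0.05}, {"finger_gap": 0.05}, {"finger_gap": 0.05}])

```text
time: 20.0
ee_pos: [0.7944, 0.1418, 0.2519]
tcp_rot: [0.936, -0.351, -0.0, 0.001]
wrist_force: [-0.1, -0.6, 0.3]
grip_width: 0.0501
grip_force: 0.0
```

Run:
```python
from h import *
t=cam("top");s=cam("scene");o=np.zeros((600,800,3),np.uint8)
o[:400,:400]=cv2.resize(t["frame"][80:280,285:485],None,fx=2,fy=2);o[:420,400:800]=cv2.resize(s["frame"][150:360,160:360],None,fx=2,fy=2)
o[420:600,:360]=cv2.resize(t["frame"][220:350,110:340],(360,180))
cv2.imwrite("pics/m5.png",o)
```

```text
(no output)
```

View pics/m5.png

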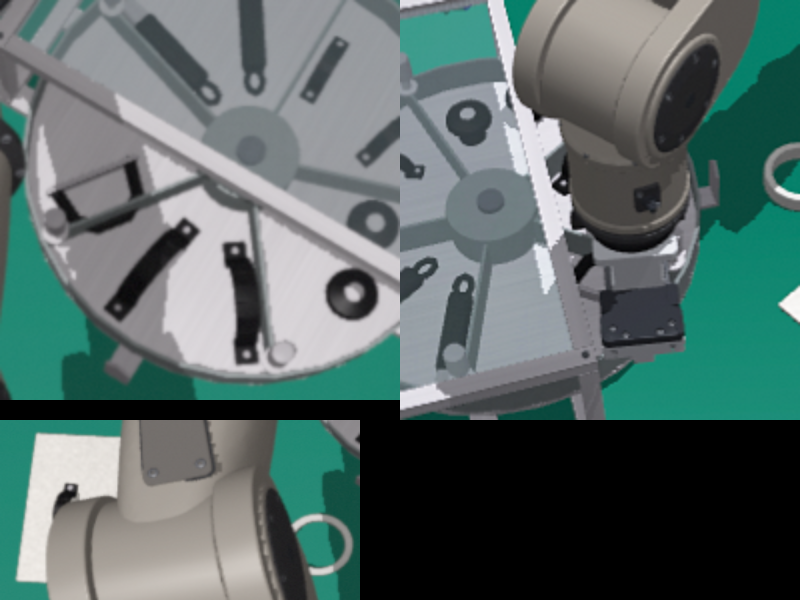

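The bow stands on both feet in the free half of the bin, at (152,270) in the left crop. The carousel knobs are unmoved and the gripper is clear.

```bash
python3 -c "from plant import bot;print(bot.hand_in())"
```

```text
the job is handed in; nothing more can be done
None
```

I turned the large-arch bin to the pointer (my measurements put it within about 1°), set the large handle down gently on both feet on its free floor, moved no other loose item, and handed the job in at about 20 s; no verdict came back.

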